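# Back a hand winch off by one tooth

## Task

The bare hand winch on the welding table was wound one tooth too far, so the yellow strap anchor on its drum no longer faces straight up. With the fingertips only, gripping nothing, tip the red-balled pawl out of the ratchet wheel so that it stays thrown over, push the crank handle down until the wheel has gone back most of a tooth, and tip the pawl back onto the wheel; then push the crank down gently until the wheel comes up hard against the pawl, exactly one tooth back from where it started, and leave it. Leave the loose bolt, nut, spanner and screwdriver where they lie.

Things in the scene. Friction and masses are not known exactly. Their poses are not given: they have to be found in the camera images.
- winch: Bare blue hand winch bolted to the table: base plate 118 (x) x 190 (y) x 6 mm, two upright cheeks (front one 213 mm high, its front face at x = -48 mm), drum between. Origin: middle of the underside, on the table. x points away from the robot along the axle, y to the robot's left, z up. Ratchet wheel and pawl are on the robot's side of the front cheek, the crank in front of them.
- wheel_axle (a point): Point on the axle in the mid-plane of the dark ratchet wheel, at (-60, 0, 100) mm in the winch frame. The wheel has 12 saw teeth, 30 degrees (0.524 rad) each, tip radius 57 mm, 12 mm thick. With the pawl down the teeth block backing off; a pawl dropped with joint wheel_angle anywhere from -0.10 to -0.52 lands on the ramp that leads to the next tooth, and stops the wheel there.
- pawl_pivot (a point): Centre of the pawl's pivot bolt in the mid-plane of the wheel, above the wheel and a little right of the axle, 185 mm above the table.
- wheel_angle (a joint): Angle of wheel, drum and crank together, rad. 0: first tooth hard against the seated pawl, grip 17 degrees above level on the robot's right. Falls when backing off (grip goes down, clockwise as the robot sees it). Starts at 0.04 to 0.12 (free play). One tooth back is -0.524: yellow strap anchor straight up. Stiff axle: stays where it is left, takes about 4 N at the grip to turn.
- crank_grip (a point): Centre of the crank's black grip, which turns with the wheel, a level round bar 26 mm thick and 88 mm long, parallel to the winch's x axis, sticking out toward the robot; 150 mm from the axle line and 72 mm nearer the robot than the wheel's mid-plane. The flat crank arm joins the grip's far end. It can be pressed down from above; nothing stands over it.
- pawl_angle (a joint): Angle of the steel pawl, rad: 0 nose in the bottom of a tooth, up to 0.2 nose on a tooth's ramp, 0.77 thrown over against its stop. Grows as the ball goes to the robot's right, which lifts the nose, on the left, out of the wheel. Top-heavy: past about 0.5 it falls over to its stop and stays; short of that it falls back onto the wheel. Under 1 N tips it.
- pawl_ball (a point): Smooth red ball weight, 30 mm across, on the end of the pawl's 9 mm lever; moves with the pawl. This point: ball centre, 72 mm from the pivot, in the plane of the wheel. Pawl seated: 25 mm left of the pivot and 253 mm above the table; thrown over: 29 mm right of the pivot and 251 mm above the table. Pushed sideways it runs over the top of the pivot.
- bolt: Loose hex bolt, 51 mm long, lying in front of the winch; origin at its middle underside. To be left alone.
- nut: Loose hex nut, 22 mm, lying in front of the winch; origin at its underside. To be left alone.
- spanner: Loose combination spanner, 212 mm long, lying to the left of the winch; origin at its middle underside. To be left alone.
- screwdriver: Loose red screwdriver, 212 mm long, lying on the table to the right of the winch; origin at its middle underside. To be left alone.
- ratchet: The turning part as one piece: dark 12-tooth ratchet wheel, grey drum and crank. Origin on the axle, 60 mm behind the wheel's mid-plane. The crank's hub nut stands out in front of the wheel.
- pawl: The pawl as one piece: steel pawl nose, lever and red ball weight. Origin at the pivot, in the wheel's mid-plane.

How it is judged:
On the way, in this order (a step that is already met when the one before it is completed fails the run):
1. the pawl is thrown over, clear of the wheel, before the wheel is backed off (value of joint pawl_angle above 0.6 rad and value of joint wheel_angle above -0.05 rad), for 0.2 s.
2. with the pawl clear, the wheel is pushed back past the tooth tip but by no more than a tooth (value of joint pawl_angle above 0.6 rad and value of joint wheel_angle between -0.56 and -0.1 rad), for 0.2 s.
3. the pawl lies on the wheel again, in the tooth space one back from the start (value of joint pawl_angle below 0.25 rad and value of joint wheel_angle between -0.56 and -0.1 rad), for 0.2 s.
At the end, for the whole second after the job is handed in: The pawl's nose is down in the bottom of the tooth (pawl joint below 0.04 rad), the wheel has been backed up against it exactly one tooth from its first seat (wheel joint -0.56 to -0.474 rad) and stands still; the loose bolt, nut, spanner and screwdriver lie within 30 mm of where they were (value of joint pawl_angle below 0.04 rad and value of joint wheel_angle between -0.56 and -0.474 rad and velocity of joint wheel_angle between -0.03 and 0.03 rad/s and distance of each of bolt, nut, spanner, screwdriver from where it was at the start of the episode below 0.03 m); the robot touches nothing.
It fails at once if the crank or wheel is gripped or forced (over 35 N from the fingers) (contact force between the fingers and ratchet above 35 N).
It fails at once if the pawl is gripped or forced (over 35 N from the fingers) (contact force between the fingers and pawl above 35 N).
It fails at once if a loose thing is lifted or carried off (moved over 30 mm) (distance of any of bolt, nut, spanner, screwdriver from where it was at the start of the episode above 0.03 m).
It also fails if it takes over 58 s, if anything falls off the work surface, if the arm or the gripper's body presses on something with over 40 N, if the wrist force passes 120 N, or if a joint passes its speed limit or range.

## Robot

A 6-joint arm with a two-finger parallel gripper is mounted at the origin on a cart in front of the work surface, level with it; the furniture and walls round the work are solid. World frame = base frame: x ahead of the robot, y to its left, z up, the work surface at z = 0. Lengths are in m, angles in rad, forces in N, time in s.
With the tool pointing down it reaches from about 0.425 to 0.95 m from the base axis. Payload 3.5 kg.
Tool frame: the origin (TCP) lies midway between the tips of the shut fingers; the grasp point (between the pads) lies 19 mm behind it; z points along the fingers, y is the line along which they close (so a half turn about z gives the same grasp; the last joint's range is limited). The gripper opens to 85 mm and grips with 20 to 120 N. Pads are 22 mm wide; open, the fingers measure 114 mm over their backs; the gripper's body (76 mm by 85 mm) begins 54 mm behind the grasp point. The pads swing forward as they close: fully open they stand 13 mm farther back than shut.
Start: joints at [1.085, 0.286, 1.577, -0, 1.279, -0.15], TCP at [0.222, 0.637, 0.231] pointing down, gripper open.
Joint ranges: [-2.77, 2.77], [-0.9, 2.22], [0.21, 2.48], [-1.53, 4.67], [0.24, 2.81], [-2.84, 2.84]. Speed limits (rad/s): [2.79, 2.79, 3.14, 3.14, 3.14, 3.14].

## Interface

Orientations are given as a unit quaternion [x, y, z, w].
In Python, from plant import ctrl gives the robot as it stands. The module is installed in compiled form; this text tells all that it offers.
- The arm moves only by the shell command python3 -m inch 'ROWS' [FORCE]. ROWS is JSON, a list of rows, each a list of 5 numbers: the closure, from 0 (fully open) to 1 (shut), then the shift along the tool's x, y, z in m, then the turn about the tool's z in degrees. A call has 1 to 5 rows; each row is the pose to reach, as a shift and turn from the pose commanded when the call began, along the tool's axes at that moment; what a row does not reach only later rows make up. A row lasts 1/12 s, in which the tool goes at most 41.7 mm and 7.16 degrees, less where a joint would pass 70% of its speed; a pose out of reach is approached as far as the arm can. A call with a gripper value outside its range is refused whole. The fingers move at their own pace and stop on an object; FORCE is the grip in N (left out, the last holds). Time passes only in rows, so rows that repeat a pose let the fingers close. It gives the time, the measured TCP pose, the force, the opening and the grip force at its end, in the units of the state.
- ctrl.get_state(): the state, without advancing time (a new reading comes with each control period).
- ctrl.read_camera(name): name is "scene" or "top" or "wrist"; returns a dict with "pixels" (480x640x3 uint8, red, green, blue), "depth" (480x640 float32, m along the optical axis (not along the pixel's ray), 0 where there is no reading), "fx", "fy", "cx", "cy" (pixels), "D" ([k1, k2, p1, p2, k3] as OpenCV has them; the pictures are not rectified), "xyz" and "rotation" of the camera in the world; the wrist camera has in their place "mount" (4x4, takes a point from camera to tool coordinates, whose origin is the TCP and whose axes are the flange's). Camera axes: x right, y down, z forward; pixel columns grow to the right and rows downward; lengths in m; the calibration is good to about 2 mm. A picture is of the moment at which its call begins: read the wrist's pose just before it.
- ctrl.sign_off(): hands the job in; it is judged then, once.
Trained networks look in a picture, given as the dict that the camera call returned (one of the last four; its "shot" number tells which), for a name from the list of things; names that differ only in an ending like _2 or _b are one class to them, and where a whole thing is asked for, a point or a joint stands for the part that bears it (a point fixed in the world has none). Each returns a list of dicts, best first, with "score" (0 to 1); they miss things now and then, are a little off and sometimes report something else, mostly with a low value. They report only what shows in the picture. A call takes as long as a camera call.
- ctrl.spot_in(query, picture): "at" ([column, row] in pixels, amid what is visible of it).
- ctrl.tip_of(query, picture): "at" ([column, row] in pixels: a listed point, or the origin of a listed thing).
The state is a dict: "time": time; "qpos": joint angles; "dq": joint speeds; "joint_efforts": joint torques, N m; "eef_pos": TCP position; "tcp_rot": TCP orientation; "contact_force": force on the tool from outside, world axes, zero at the start; "wrist_torque": the same for the moment, N m; "opening": opening from 0.0 (shut) to 1.0 (fully open); "finger_force": force on a finger pad.
Only numpy, scipy, OpenCV 4.12 (cv2) and the standard library are available. Lean on these libraries where they do the work, as an engineer would, in place of code of your own. Each camera call takes 0.05 s, during which the arm holds its last target. There are 200 camera calls.

## Working session

There is one attempt and no reset: what is moved stays moved. The work goes in short steps, Python scripts to look and compute and a shell command to move; the robot and the scene stay as the last step left them, time stands still between calls to the robot, and variables do not carry over. Pictures are saved under pics/ and viewed, at most 10 in all, crops included, and the job is handed in when it is done.

```bash
mkdir -p pics
cat > h.py <<'E'
import numpy as np,cv2
from scipy.spatial.transform import Rotation as R
from plant import ctrl
def pose(c,st=None):
    if 'mount' in c:
        T=np.eye(4);T[:3,:3]=R.from_quat(st['tcp_rot']).as_matrix();T[:3,3]=st['eef_pos'];return T@np.array(c['mount'])
    T=np.eye(4);r=np.array(c['rotation']);T[:3,:3]=r if r.shape==(3,3) else R.from_quat(r).as_matrix();T[:3,3]=c['xyz'];return T
def ray(c,uv,T):
    K=np.array([[c['fx'],0,c['cx']],[0,c['fy'],c['cy']],[0,0,1.]])
    p=cv2.undistortPoints(np.array([[uv]],float),K,np.array(c['D'],float))[0,0]
    return T[:3,3],T[:3,:3]@np.array([p[0],p[1],1.])
def at(c,uv,T):
    o,d=ray(c,uv,T);u,v=[int(round(x)) for x in uv]
    w=c['depth'][max(v-2,0):v+3,max(u-2,0):u+3];w=w[w>0]
    return o+d*np.median(w) if w.size else None
E
python3 - <<'E'
from h import *
np.set_printoptions(precision=4,suppress=True)
s=ctrl.get_state();print(s)
for n in("scene","top"):
    c=ctrl.read_camera(n);T=pose(c);print(n,T[:3,3],T[:3,2])
    cv2.imwrite(f'pics/{n}0.png',c['pixels'][:,:,::-1])
    for q in("wheel_axle","pawl_pivot","crank_grip","pawl_ball","winch","bolt","nut","spanner","screwdriver"):
        for r in ctrl.tip_of(q,c)[:1]:
            o,d=ray(c,r['at'],T)
            print(q,'tip',r['at'],r['score'],at(c,r['at'],T),'ray',d)
        if q in("crank_grip","pawl_ball"):
            for r in ctrl.spot_in(q,c)[:1]: print('  spot',r['at'],r['score'],at(c,r['at'],T))
E
```

```text
{'time': 0.0, 'qpos': array([ 1.085 ,  0.2872,  1.5782, -0.    ,  1.2786, -0.15  ]), 'dq': array([ 0.0002, -0.0011, -0.0001, -0.0021,  0.003 , -0.0013]), 'joint_efforts': array([  0.0006, -40.5963, -29.2636,  -0.    ,   0.0056,  -0.    ]), 'eef_pos': array([0.2221, 0.6367, 0.2299]), 'tcp_rot': array([ 0.1671,  0.9859, -0.0012, -0.0004]), 'contact_force': array([ 0.2001, -0.4353,  0.5019]), 'wrist_torque': array([-0.0025, -0.0391, -0.0155]), 'finger_force': 0.0, 'opening': 0.9977689349200445}
scene [ 0.0982 -0.5209  0.8628] [ 0.4513  0.5196 -0.7255]
wheel_axle tip [310.6, 272.9] 0.87 [ 0.4976 -0.0502  0.1177] ray [ 0.4137  0.4875 -0.7718]
pawl_pivot tip [312.9, 247.9] 0.85 [ 0.5007 -0.0539  0.1959] ray [ 0.4432  0.5142 -0.7344]
crank_grip tip [317.1, 318.1] 0.56 [ 0.4117 -0.169   0.1665] ray [ 0.3779  0.4242 -0.8394]
  spot [321.6, 276.2] 0.73 [ 0.5004 -0.0816  0.1336]
pawl_ball tip [308.1, 217.8] 0.61 [ 0.502  -0.0386  0.2659] ray [ 0.4663  0.557  -0.6894]
  spot [311.4, 223.8] 0.74 [ 0.5046 -0.0451  0.2533]
winch tip [332.4, 288.8] 0.89 [ 0.5128 -0.1022  0.1016] ray [ 0.4332  0.4375
[... 605 characters left out ...]
[364.9, 292.7] 0.78 [ 0.4275 -0.1643  0.1637] ray [ 0.0723 -0.1102 -0.9987]
  spot [322.7, 265.0] 0.87 [ 0.4971 -0.0674  0.1364]
pawl_ball tip [307.7, 253.3] 0.57 [ 0.5069 -0.0303  0.2683] ray [ 0.1417 -0.0106 -0.9899]
  spot [307.5, 257.2] 0.56 [ 0.4988 -0.0298  0.2649]
winch tip [314.2, 242.6] 0.75 [ 0.5527 -0.0478  0.1297] ray [ 0.1601 -0.0221 -0.987 ]
bolt tip [289.2, 282.5] 0.63 [0.4675 0.016  0.009 ] ray [ 0.0915  0.0222 -0.9978]
nut tip [307.9, 252.1] 0.16 [ 0.5094 -0.0308  0.2687] ray [ 0.1437 -0.011  -0.9896]
spanner tip [202.3, 267.6] 0.78 [0.5091 0.245  0.0044] ray [ 0.1189  0.1749 -0.996 ]
screwdriver tip [366.7, 295.4] 0.68 [ 0.4211 -0.1684  0.1635] ray [ 0.0675 -0.1133 -0.9994]
```

Run:
```python
import cv2,numpy as np
a=cv2.imread('pics/scene0.png')[170:430,190:430];b=cv2.imread('pics/top0.png')[150:350,190:430]
a=cv2.resize(a,(480,520),interpolation=2)[:,20:420];b=cv2.resize(b,(480,400),interpolation=2)[:,80:]
m=np.zeros((520,800,3),np.uint8);m[:,:400]=a;m[:400,400:]=b
cv2.imwrite('pics/m0.png',m)
```

```text
(no output)
```

View pics/m0.png

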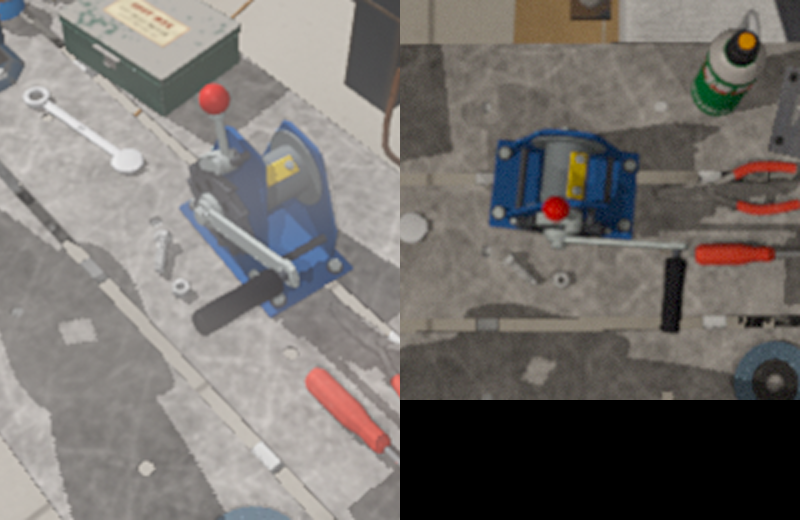

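Run:
```python
from h import *
np.set_printoptions(precision=4,suppress=True)
# red ball cloud, black grip cloud
for n in("scene","top"):
    c=ctrl.read_camera(n);T=pose(c);hsv=cv2.cvtColor(c['pixels'],cv2.COLOR_RGB2HSV)
    H,S,V=[hsv[:,:,i].astype(int) for i in range(3)]
    def cloud(m):
        return np.array([p for p in(at(c,(u,v),T) for v,u in zip(*np.nonzero(m))) if p is not None])
    box=np.zeros(H.shape,bool);box[190:340,260:400]=1
    P=cloud(box&((H<8)|(H>172))&(S>140)&(V>70)); P=P[(P[:,2]>.225)&(abs(P[:,1])<.15)]
    print(n,'ball',len(P),P.mean(0),P.min(0),P.max(0))
    P=cloud(box&(V<60)); P=P[(P[:,2]>.12)&(P[:,0]<.48)&(P[:,1]<-.1)]
    if len(P): print('grip',len(P),np.percentile(P,[3,50,97],axis=0), np.cov(P[:,:2].T)*1e6)
    P=cloud(box&(H>20)&(H<35)&(S>150)); P=P[P[:,2]>.1]
    if len(P): print('yellow',len(P),P.mean(0))
    P=cloud(box&(H>100)&(H<125)&(S>120)); P=P[P[:,2]>.19]
    if len(P): print('cheeks',len(P),np.percentile(P,[1,50,99],axis=0))
# lsq ball: tip rays
```

```text
scene ball 149 [ 0.5003 -0.0352  0.2623] [ 0.4917 -0.0449  0.2503] [ 0.5118 -0.0194  0.2698]Traceback (most recent call last):
  File "<stdin>", line 12, in <module>
IndexError: too many indices for array: array is 1-dimensional, but 2 were indexed
```

The picture shows the winch with its yaw turned a few degrees, the ball at about scene px (307,220), and the grip pointing at the robot at about top px (327,297). The spanner, bolt and nut lie to the left and in front, and the screwdriver is to the right of the grip.

Run:
```python
from h import *
np.set_printoptions(precision=4,suppress=True)
for n in("scene","top"):
    c=ctrl.read_camera(n);T=pose(c);hsv=cv2.cvtColor(c['pixels'],cv2.COLOR_RGB2HSV)
    H,S,V=[hsv[:,:,i].astype(int) for i in range(3)]
    def cloud(m):
        L=[p for p in(at(c,(u,v),T) for v,u in zip(*np.nonzero(m))) if p is not None]
        return np.array(L).reshape(-1,3)
    box=np.zeros(H.shape,bool);box[190:350,260:400]=1
    P=cloud(box&((H<8)|(H>172))&(S>140)&(V>70)); P=P[(P[:,2]>.225)]
    f=lambda q:((np.linalg.norm(P-q,axis=1)-.015))
    from scipy.optimize import least_squares
    print(n,'ball',len(P),P.mean(0),least_squares(f,P.mean(0)-[0,0,.01],loss='soft_l1',f_scale=.002).x)
    P=cloud(box&(V<110)); P=P[(P[:,2]>.115)&(P[:,2]<.2)&(P[:,0]<.5)&(P[:,1]<-.12)]
    if len(P):
        d=np.linalg.svd(P-P.mean(0))[2][0];t=(P-P.mean(0))@d
        print('grip',len(P),P.mean(0),d,t.min(),t.max(),P[:,2].max())
    P=cloud(box&(H>100)&(H<125)&(S>120)); Q=P[P[:,2]>.19]
    if len(Q): print('cheeks',len(Q),np.percentile(Q,[1,50,99],axis=0))
    Q=P[P[:,2]<.02]
    if len(Q): print('base',len(Q),cv2.minAreaRect((Q[:,:2]*1000).astype(np.float32)))
```

```text
scene ball 149 [ 0.5002 -0.0353  0.2624] [ 0.5067 -0.0305  0.2544]
grip 635 [ 0.4149 -0.173   0.1629] [-0.9936  0.1129 -0.0006] -0.06318111947597511 0.045026862072353166 0.16853260476369503
cheeks 1 [[ 0.5186 -0.0487  0.2107]
 [ 0.5186 -0.0487  0.2107]
 [ 0.5186 -0.0487  0.2107]]
base 85 ((552.558837890625, -85.55433654785156), (30.20798683166504, 110.55088806152344), 65.10773468017578)
top ball 119 [ 0.5061 -0.0302  0.2639] [ 0.5064 -0.0312  0.2528]
grip 422 [ 0.4217 -0.1667  0.1625] [-0.9941  0.1076  0.0163] -0.052983991906052165 0.04771071493324846 0.1674388132766924
cheeks 80 [[ 0.5079 -0.0939  0.1913]
 [ 0.5162 -0.0703  0.2097]
 [ 0.5227 -0.0471  0.2131]]
base 1061 ((575.8820190429688, -44.9588623046875), (186.60557556152344, 129.3706512451172), 83.56543731689453)
```

```bash
python3 -m inch '[[1,0,0,-0.04,-7],[1,0,0,-0.08,-12.8],[1,0,0,-0.1,-12.8],[1,0,0,-0.1,-12.8]]' 40 && python3 -m inch '[[1,-0.02,-0.035,0,0],[1,-0.04,-0.07,0,0],[1,-0.06,-0.105,0,0],[1,-0.08,-0.14,0,0],[1,-0.09,-0.147,0,0]]' && python3 -m inch '[[1,-0.02,-0.035,0,0],[1,-0.04,-0.07,0,0],[1,-0.06,-0.105,0,0],[1,-0.08,-0.14,0,0],[1,-0.09,-0.147,0,0]]'&& python3 -m inch '[[1,-0.02,-0.035,0,0],[1,-0.04,-0.07,0,0],[1,-0.06,-0.105,0,0],[1,-0.08,-0.14,0,0],[1,-0.09,-0.147,0,0]]'
```

```text
time: 1.68
eef_pos: [0.2234, 0.6394, 0.34]
tcp_rot: [0.056, 0.998, 0.006, 0.003]
contact_force: [0.2, 1.0, 0.8]
opening: 0.448
finger_force: 0.0
time: 2.1
eef_pos: [0.2961, 0.4771, 0.3305]
tcp_rot: [0.057, 0.998, -0.001, -0.0]
contact_force: [-0.0, -0.1, 0.9]
opening: -0.004
finger_force: 0.0
time: 2.52
eef_pos: [0.3694, 0.3214, 0.331]
tcp_rot: [0.058, 0.998, -0.001, 0.0]
contact_force: [0.4, 0.5, 1.1]
opening: -0.003
finger_force: 0.0
time: 2.93
eef_pos: [0.4426, 0.1651, 0.331]
tcp_rot: [0.058, 0.998, -0.001, 0.0]
contact_force: [0.7, -0.3, 0.3]
opening: 0.002
finger_force: 0.0
```

```bash
python3 -m inch '[[1,-0.021,-0.034,0,0],[1,-0.042,-0.068,0,0],[1,-0.063,-0.102,0,0],[1,-0.084,-0.137,0,0],[1,-0.084,-0.137,0,0]]' && python3 -m inch '[[1,0,0,0.03,0],[1,0,0,0.06,0],[1,0,0,0.083,0],[1,0,0,0.083,0]]'
python3 - <<'E'
from h import *
a=[]
for n in("scene","top"):
    c=ctrl.read_camera(n);cr=c['pixels'][180:330,240:400,::-1];a.append(cv2.resize(cr,(400,375),interpolation=2))
cv2.imwrite('pics/m1.png',np.hstack(a))
E
```

```text
time: 3.35
eef_pos: [0.5116, 0.0186, 0.3303]
tcp_rot: [0.059, 0.998, -0.001, -0.0]
contact_force: [-1.0, -0.3, 0.0]
opening: 0.004
finger_force: 0.0
time: 3.68
eef_pos: [0.5063, 0.0247, 0.2418]
tcp_rot: [0.056, 0.998, 0.001, -0.006]
contact_force: [-0.1, 0.7, -0.5]
opening: 0.002
finger_force: 0.0
```

View pics/m1.png

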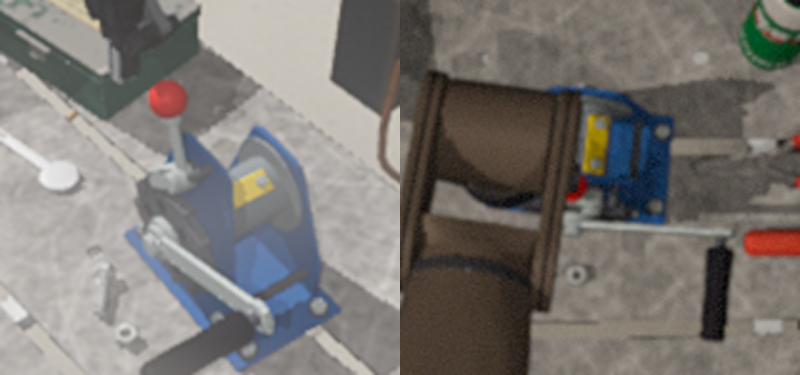

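The shut fingertips stand to the left of the ball: tips at about (120,75) and ball at (168,98) in the left panel. I'm pushing right now.

```bash
python3 -m inch '[[1,0,-0.01,0,0],[1,0,-0.018,0,0],[1,0,-0.024,0,0],[1,0,-0.030,0,0],[1,0,-0.036,0,0]]' && python3 -m inch '[[1,0,-0.006,0,0],[1,0,-0.012,0,0],[1,0,-0.018,0,0],[1,0,-0.024,0,0],[1,0,-0.028,0,0]]' && python3 -m inch '[[1,0,0,0,0],[1,0,0,0,0]]'
cat > look.py <<'E'
from h import *
from scipy.optimize import least_squares
np.set_printoptions(precision=4,suppress=True)
for n in("scene","top"):
    c=ctrl.read_camera(n);T=pose(c);hsv=cv2.cvtColor(c['pixels'],cv2.COLOR_RGB2HSV)
    H,S,V=[hsv[:,:,i].astype(int) for i in range(3)]
    def cloud(m):
        return np.array([p for p in(at(c,(u,v),T) for v,u in zip(*np.nonzero(m))) if p is not None]).reshape(-1,3)
    box=np.zeros(H.shape,bool);box[190:380,260:400]=1
    P=cloud(box&((H<8)|(H>172))&(S>140)&(V>70)); P=P[(P[:,2]>.225)]
    if len(P)>10: print(n,'ball',len(P),least_squares(lambda q:np.linalg.norm(P-q,axis=1)-.015,P.mean(0)-[0,0,.01],loss='soft_l1',f_scale=.002).x)
    P=cloud(box&(V<110)); P=P[(P[:,2]>.03)&(P[:,2]<.19)&(P[:,0]<.455)&(P[:,1]<-.14)&(P[:,1]>-.21)]
    if len(P)>10:
        z=np.percentile(P[:,2],97)-.013;print(n,'grip',len(P),P.mean(0),'z~',z,'wheel~',np.arcsin((z-.1)/.15)-np.radians(17))
E
python3 look.py
```

```text
time: 4.2
eef_pos: [0.5057, -0.0134, 0.2495]
tcp_rot: [0.056, 0.998, -0.0, 0.001]
contact_force: [-0.7, -0.4, -0.2]
opening: 0.003
finger_force: 0.2
time: 4.62
eef_pos: [0.502, -0.0412, 0.2482]
tcp_rot: [0.056, 0.998, -0.0, -0.0]
contact_force: [-0.0, -0.5, 0.2]
opening: -0.0
finger_force: 0.0
time: 4.78
eef_pos: [0.5021, -0.0406, 0.2482]
tcp_rot: [0.056, 0.998, 0.0, -0.0]
contact_force: [0.2, -0.1, 0.2]
opening: 0.0
finger_force: 0.0
scene ball 89 [ 0.5009 -0.0809  0.251 ]
scene grip 467 [ 0.4214 -0.1739  0.1636] z~ 0.15472455740093438 wheel~ 0.07674464989128832
top grip 365 [ 0.4153 -0.1662  0.1629] z~ 0.15357681867681133 wheel~ 0.06853971995596009
```

```bash
python3 -m inch '[[1,0,0.01,0,0],[1,0,0.01,-0.03,0],[1,0,0.01,-0.065,0],[1,0,0.01,-0.065,0]]' && python3 -m inch '[[1,0.016,-0.037,0,0],[1,0.032,-0.075,0,0],[1,0.048,-0.112,0,0],[1,0.062,-0.149,0,0],[1,0.062,-0.149,0,0]]' && python3 look.py
python3 -m inch '[[1,0,0,0.04,0],[1,0,0,0.08,0],[1,0,0,0.115,0],[1,0,0,0.125,0],[1,0,0,0.125,0]]'
```

```text
time: 5.22
eef_pos: [0.5061, -0.03, 0.3211]
tcp_rot: [0.056, 0.998, -0.001, 0.006]
contact_force: [0.5, 0.0, 2.0]
opening: -0.0
finger_force: 0.0
time: 5.63
eef_pos: [0.4229, -0.1757, 0.3135]
tcp_rot: [0.059, 0.998, -0.001, -0.0]
contact_force: [0.5, 0.4, -1.2]
opening: 0.001
finger_force: 0.0
scene grip 433 [ 0.4234 -0.1741  0.1635] z~ 0.15447590242157744 wheel~ 0.0749648526825561
top ball 128 [ 0.5013 -0.0809  0.2501]
top grip 153 [ 0.4106 -0.1658  0.1634] z~ 0.1556539870381267 wheel~ 0.08340829151301665
time: 6.15
eef_pos: [0.4237, -0.169, 0.185]
tcp_rot: [0.055, 0.998, 0.002, -0.003]
contact_force: [-0.2, 0.4, -0.5]
opening: 0.001
finger_force: 0.0
```

```bash
python3 -m inch '[[1,0,0,0.006,0],[1,0,0,0.012,0],[1,0,0,0.017,0],[1,0,0,0.022,0],[1,0,0,0.027,0]]' && python3 -m inch '[[1,0,0,0.005,0],[1,0,0,0.010,0],[1,0,0,0.015,0],[1,0,0,0.020,0],[1,0,0,0.025,0]]' && python3 look.py
```

```text
time: 6.57
eef_pos: [0.426, -0.1729, 0.1628]
tcp_rot: [0.056, 0.998, -0.002, 0.001]
contact_force: [-1.6, -2.6, 4.3]
opening: -0.002
finger_force: 2.2
time: 6.98
eef_pos: [0.4251, -0.1717, 0.136]
tcp_rot: [0.056, 0.998, -0.0, 0.0]
contact_force: [-0.9, -2.9, 3.0]
opening: -0.001
finger_force: 1.7
scene grip 270 [ 0.4201 -0.1846  0.1492] z~ 0.17592161657575242 wheel~ 0.23400206037812638
top ball 127 [ 0.501  -0.0814  0.2502]
```

```bash
python3 -m inch '[[1,0,0,0.006,0],[1,0,0,0.012,0],[1,0,0,0.018,0],[1,0,0,0.024,0],[1,0,0,0.031,0]]' && python3 -m inch '[[1,0,0,0,0],[1,0,0,0,0],[1,0,0,0,0]]' && python3 -m inch '[[1,0,0,-0.02,0],[1,0,0,-0.06,0],[1,0,0,-0.10,0],[1,0,0,-0.14,0],[1,0,0,-0.18,0]]' && python3 -m inch '[[1,0,0,-0.03,0],[1,0,0,-0.03,0]]' && python3 look.py
```

```text
time: 7.5
eef_pos: [0.425, -0.1715, 0.1048]
tcp_rot: [0.056, 0.998, -0.0, 0.0]
contact_force: [-0.7, -2.5, 2.4]
opening: -0.002
finger_force: 1.4
time: 7.75
eef_pos: [0.4244, -0.1707, 0.1045]
tcp_rot: [0.056, 0.998, 0.001, -0.001]
contact_force: [-0.0, -0.1, 0.3]
opening: -0.0
finger_force: 0.0
time: 8.17
eef_pos: [0.4244, -0.1708, 0.2869]
tcp_rot: [0.056, 0.998, 0.001, -0.0]
contact_force: [1.3, -0.8, -1.2]
opening: 0.002
finger_force: 0.0
time: 8.33
eef_pos: [0.4274, -0.1728, 0.3239]
tcp_rot: [0.056, 0.998, -0.003, 0.006]
contact_force: [0.9, -0.6, 0.6]
opening: -0.002
finger_force: 0.0
scene grip 181 [ 0.4376 -0.1867  0.099 ] z~ 0.08984328745766777 wheel~ -0.3644692377877098
top ball 128 [ 0.5009 -0.0814  0.2504]
top grip 154 [ 0.4123 -0.1755  0.1001] z~ 0.0929370423057664 wheel~ -0.3438097742703624
```

```bash
python3 -m inch '[[1,-0.025,0.018,0,0],[1,-0.05,0.036,0,0],[1,-0.065,0.0485,0,0],[1,-0.065,0.0485,0,0]]' && python3 -m inch '[[1,0,0,0.03,0],[1,0,0,0.055,0],[1,0,0,0.07,0],[1,0,0,0.07,0],[1,0,0,0.07,0]]' && python3 look.py
```

```text
time: 8.77
eef_pos: [0.4958, -0.1284, 0.3121]
tcp_rot: [0.055, 0.998, 0.002, -0.002]
contact_force: [0.5, -0.7, -0.1]
opening: -0.001
finger_force: 0.0
time: 9.18
eef_pos: [0.4934, -0.1302, 0.243]
tcp_rot: [0.056, 0.998, 0.001, -0.002]
contact_force: [0.2, 1.3, 0.7]
opening: 0.0
finger_force: 0.0
scene ball 113 [ 0.5015 -0.0806  0.2518]
scene grip 167 [ 0.4388 -0.187   0.0991] z~ 0.0897549320611731 wheel~ -0.36505964060477575
top ball 24 [ 0.4585 -0.1028  0.46  ]
top grip 36 [ 0.378  -0.1737  0.098 ] z~ 0.09058818549306112 wheel~ -0.3594926473422584
```

```bash
python3 -m inch '[[1,0,0.008,0,0],[1,0,0.015,0,0],[1,0,0.021,0,0],[1,0,0.027,0,0],[1,0,0.032,0,0]]' && python3 -m inch '[[1,0,0.005,0,0],[1,0,0.010,0,0],[1,0,0.015,0,0],[1,0,0.020,0,0],[1,0,0.020,0,0]]' && python3 -m inch '[[1,0,0,0,0],[1,0,-0.01,0,0],[1,0,-0.02,0,0]]'&& python3 look.py
```

```text
time: 9.7
eef_pos: [0.4989, -0.0981, 0.2461]
tcp_rot: [0.056, 0.998, -0.0, 0.001]
contact_force: [0.1, -0.2, 0.9]
opening: 0.002
finger_force: 0.3
time: 10.12
eef_pos: [0.5008, -0.078, 0.2452]
tcp_rot: [0.056, 0.998, 0.0, -0.0]
contact_force: [-0.3, 0.4, 0.4]
opening: -0.002
finger_force: 0.0
time: 10.37
eef_pos: [0.4985, -0.0995, 0.2453]
tcp_rot: [0.056, 0.998, -0.0, -0.0]
contact_force: [-0.1, -0.5, 0.2]
opening: 0.001
finger_force: 0.0
scene ball 145 [ 0.5062 -0.0347  0.2556]
scene grip 207 [ 0.4353 -0.1864  0.0992] z~ 0.0900127616028871 wheel~ -0.363336854446136
top ball 42 [ 0.5052 -0.0374  0.2573]
top grip 320 [ 0.4119 -0.1758  0.0997] z~ 0.0911760044492775 wheel~ -0.3555665917699065
```

```bash
python3 -m inch '[[1,0,0,-0.03,0],[1,0,0,-0.07,0],[1,0,0,-0.07,0]]' && python3 -m inch '[[1,0.025,-0.03,0,0],[1,0.05,-0.06,0,0],[1,0.065,-0.081,0,0],[1,0.065,-0.081,0,0]]' && python3 -m inch '[[1,0,0,0.04,0],[1,0,0,0.08,0],[1,0,0,0.12,0],[1,0,0,0.155,0],[1,0,0,0.185,0]]' && python3 -m inch '[[1,0,0,0,0],[1,0,0,0,0]]' && python3 look.py
```

```text
time: 10.72
eef_pos: [0.5014, -0.1006, 0.324]
tcp_rot: [0.057, 0.998, -0.002, 0.006]
contact_force: [0.2, -0.5, 1.4]
opening: -0.0
finger_force: 0.0
time: 11.05
eef_pos: [0.4227, -0.1749, 0.3156]
tcp_rot: [0.059, 0.998, -0.001, -0.0]
contact_force: [-0.2, -0.1, 0.1]
opening: -0.001
finger_force: 0.0
time: 11.47
eef_pos: [0.4242, -0.1714, 0.1278]
tcp_rot: [0.057, 0.998, 0.001, -0.001]
contact_force: [0.0, 0.1, 0.1]
opening: -0.0
finger_force: 0.0
time: 11.63
eef_pos: [0.4242, -0.1714, 0.1292]
tcp_rot: [0.056, 0.998, 0.001, -0.002]
contact_force: [-0.2, -0.8, 0.4]
opening: 0.002
finger_force: 0.0
scene grip 420 [ 0.4254 -0.1844  0.1319] z~ 0.1745680237415065 wheel~ 0.2235706279198582
top ball 119 [ 0.5065 -0.0356  0.2544]
```

```bash
python3 -m inch '[[1,0,0,0.006,0],[1,0,0,0.012,0],[1,0,0,0.017,0],[1,0,0,0.021,0],[1,0,0,0.025,0]]' && python3 -m inch '[[1,0,0,0.004,0],[1,0,0,0.008,0],[1,0,0,0.012,0],[1,0,0,0.015,0],[1,0,0,0.017,0]]'
```

```text
time: 12.15
eef_pos: [0.4249, -0.172, 0.105]
tcp_rot: [0.056, 0.998, -0.0, 0.0]
contact_force: [0.5, -0.0, -0.2]
opening: -0.003
finger_force: 0.0
time: 12.57
eef_pos: [0.4249, -0.1716, 0.088]
tcp_rot: [0.056, 0.998, 0.001, -0.0]
contact_force: [0.7, 1.8, 3.0]
opening: -0.003
finger_force: 1.4
```

```bash
python3 -m inch '[[1,0,0,0.001,0],[1,0,0,0.002,0],[1,0,0,0.003,0],[1,0,0,0.004,0],[1,0,0,0.005,0]]' && python3 -m inch '[[1,0,0,0.001,0],[1,0,0,0.002,0],[1,0,0,0.002,0],[1,0,0,0.003,0],[1,0,0,0.003,0]]'
```

```text
time: 12.98
eef_pos: [0.425, -0.172, 0.0834]
tcp_rot: [0.056, 0.998, 0.0, 0.0]
contact_force: [-0.5, 2.6, 2.2]
opening: 0.002
finger_force: 1.4
time: 13.4
eef_pos: [0.425, -0.1721, 0.0803]
tcp_rot: [0.056, 0.998, -0.0, 0.0]
contact_force: [0.5, 1.9, 2.2]
opening: -0.0
finger_force: 1.0
```

Now I'm going down in 1 mm steps until the force rises.

```bash
python3 -m inch '[[1,0,0,0.0005,0],[1,0,0,0.001,0],[1,0,0,0.001,0]]'|grep -E 'eef|contact' ; python3 -m inch '[[1,0,0,0.0005,0],[1,0,0,0.001,0],[1,0,0,0.001,0]]'|grep -E 'eef|contact'
```

```text
eef_pos: [0.425, -0.1721, 0.0793]
contact_force: [0.5, 2.6, 3.3]
eef_pos: [0.425, -0.172, 0.0784]
contact_force: [0.8, 1.0, 3.4]
```

```bash
python3 look.py
```

```text
scene grip 480 [ 0.4122 -0.1849  0.1301] z~ 0.173082812163916 wheel~ 0.21219610551792906
top ball 120 [ 0.5076 -0.0272  0.2519]
```

```bash
python3 -m inch '[[1,0,0,0.0005,0],[1,0,0,0.001,0],[1,0,0,0.001,0]]'|grep -E 'eef|contact' ; python3 -m inch '[[1,0,0,0.0005,0],[1,0,0,0.001,0],[1,0,0,0.001,0]]'|grep -E 'eef|contact'
```

```text
eef_pos: [0.425, -0.172, 0.0776]
contact_force: [-0.7, 4.0, 4.8]
eef_pos: [0.425, -0.1719, 0.0769]
contact_force: [-1.4, 3.5, 7.7]
```

```bash
python3 -m inch '[[1,0,0,0.0005,0],[1,0,0,0.001,0],[1,0,0,0.001,0]]'|grep -E 'eef|contact' ; python3 -m inch '[[1,0,0,0.0005,0],[1,0,0,0.0005,0]]'|grep -E 'eef|contact'
```

```text
eef_pos: [0.425, -0.1719, 0.0764]
contact_force: [-1.4, 4.4, 10.2]
eef_pos: [0.425, -0.1718, 0.0761]
contact_force: [-2.7, 5.3, 11.4]
```

Force climbs while the tool hardly moves, so this is the hard stop. I'm withdrawing and checking.

```bash
python3 -m inch '[[1,0,0,-0.005,0],[1,0,0,-0.02,0],[1,0,0,-0.06,0],[1,0,0,-0.10,0],[1,0,0,-0.14,0]]'|grep -E 'eef|contact'; python3 -m inch '[[1,0,0,-0.04,0],[1,0.01,0,-0.08,0],[1,0.01,-0.04,-0.1,0],[1,0.01,-0.08,-0.1,0],[1,0.01,-0.1,-0.1,0]]' | grep -E 'eef|contact';python3 -m inch '[[1,0,0,0,0],[1,0,0,0,0],[1,0,0,0,0]]' | grep -E 'time|contact'; python3 look.py
python3 - <<'E'
from h import *
a=[]
for n in("scene","top"):
    c=ctrl.read_camera(n);cr=c['pixels'][180:330,240:400,::-1];a.append(cv2.resize(cr,(400,375),interpolation=2))
cv2.imwrite('pics/m2.png',np.hstack(a))
E
```

```text
eef_pos: [0.4238, -0.172, 0.2151]
contact_force: [1.3, -0.8, 0.2]
eef_pos: [0.4033, -0.2741, 0.3171]
contact_force: [0.5, -0.0, -0.5]
time: 16.0
contact_force: [-0.4, -0.2, 0.1]
scene ball 45 [ 0.507  -0.0264  0.2543]
scene grip 56 [ 0.4459 -0.1863  0.0716] z~ 0.06287658734071526 wheel~ -0.5467941742435964
top ball 116 [ 0.5076 -0.0274  0.2521]
top grip 320 [ 0.4147 -0.1718  0.0727] z~ 0.06359683817160951 wheel~ -0.5418414412482081
```

View pics/m2.png

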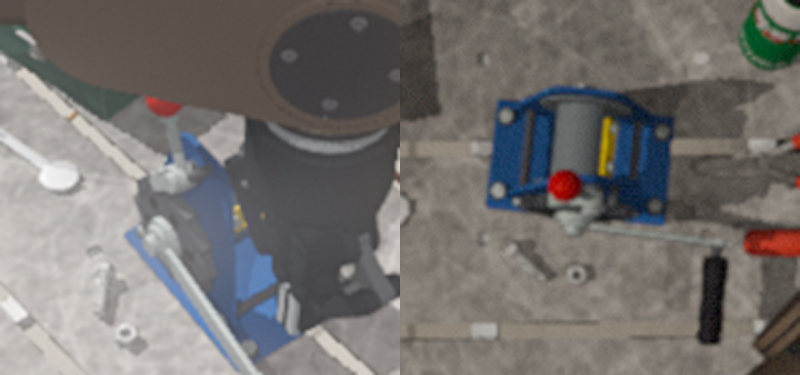

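The picture shows the crank lowered and the pawl ball back on the left. The bolt is at about (530,260), the nut at (577,272), and both lie as before. The ball is 54 mm from its thrown-over place, which matches a full seat, and the arm is clear.

```bash
python3 -c "
from plant import ctrl
print(ctrl.sign_off())"
```

```text
the job is handed in; nothing more can be done
None
```

I handed the job in: by camera the wheel is one tooth back, at about -0.54 rad, hard against a fully seated pawl, with the arm clear and no loose part seen to move. However, the yellow anchor looked well to the right of straight up at the end, which doesn't fit the joint reading, and sign-off returned no verdict.

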